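Set the painted chess figures in their firing saucers

ROBOT

A 7-joint arm with a two-finger parallel gripper is mounted at the origin on the work surface. World frame = base frame: x ahead of the robot, y to its left, z up, the work surface at z = 0. Lengths are in m, angles in rad, forces in N, time in s.
With the tool pointing down it reaches from about 0.4 to 0.875 m from the base axis. Payload 19.3 kg.
Tool frame: the origin (TCP) lies midway between the tips of the shut fingers; the grasp point (between the pads) lies 19 mm behind it; z points along the fingers, y is the line along which they close (so a half turn about z gives the same grasp; the last joint's range is limited). The gripper opens to 85 mm and grips with 20 to 120 N. Pads are 22 mm wide; open, the fingers measure 114 mm over their backs; the gripper's body (76 mm by 85 mm) begins 54 mm behind the grasp point. The pads swing forward as they close: fully open they stand 13 mm farther back than shut.
Start: joints at [-0.07, 0.521, -0.036, 1.599, 0.021, 1.021, -0.113], TCP at [0.625, -0, 0.231] pointing down, gripper open.
Joint ranges: [-2.91, 2.91], [-0.3, 2.13], [-1.5, 1.42], [0.17, 2.43], [-1.26, 4.41], [0.16, 1.93], [-2.52, 2.52]. Speed limits (rad/s): [1.89, 1.89, 2.39, 2.39, 3.01, 3.01, 3.01].

INTERFACE

Orientations are given as [roll, pitch, yaw] about the fixed x, y, z axes, in that order (R = Rz(yaw) Ry(pitch) Rx(roll)).
In Python, from workcell import telemetry, grab_frame, calibration, bot, outline_of, landmark_of gives the robot as it stands. The module is installed in compiled form; this text tells all that it offers.
- The arm moves only by the shell command python3 -m inch 'ROWS' [FORCE]. ROWS is JSON, a list of rows, each a list of 7 numbers: the shift along the tool's x, y, z in m, then the turn, a rotation vector about the tool's x, y, z in rad, then the closure, from 0 (fully open) to 1 (shut). A call has 1 to 5 rows; each row shifts and turns the commanded pose from where the row before left it, along the tool's axes as they then stand; what a row does not reach is not made up. A row lasts 1/10 s, in which the tool goes at most 50 mm and 8.59 degrees, less where a joint would pass 70% of its speed; a pose out of reach is approached as far as the arm can. A call is refused whole if a number of a shift passes 0.05 or a number of a turn 0.15, either way. A call with a gripper value outside its range is refused whole. The fingers move at their own pace and stop on an object; FORCE is the grip in N (left out, the last holds). Time passes only in rows, so rows that do not move let the fingers close. It gives the time, the measured TCP pose, the force, the opening and the grip force at its end, in the units of the state.
- telemetry.observe(): the state, without advancing time (a new reading comes with each control period).
- grab_frame(name): name is "scene" or "side" or "wrist"; returns the picture (384x512x3 uint8, red, green, blue); there is no depth.
- calibration(name): a dict with "fovy" (degrees; the focal length in pixels is half the picture's height over the tangent of half this angle, whatever the lens; pixels are square), "cx", "cy" (the principal point, pixels), "pose" (4x4, takes a point from camera to world coordinates). Camera axes: x right, y down, z forward; pixel columns grow to the right and rows downward; lengths in m; the calibration is good to about 2 mm. A picture is of the moment at which its call begins: read the wrist's pose just before it. calibration takes no time and is no camera call; for the wrist camera it gives the pose at the moment of the call.
- bot.job_done(): hands the job in; it is judged then, once.
Trained networks look in the newest picture that a camera, given by its name, has taken for a name from the list of things; names that differ only in an ending like _2 or _b are one class to them, and where a whole thing is asked for, a point or a joint stands for the part that bears it (a point fixed in the world has none). Each returns a list of dicts, best first, with "score" (0 to 1); they miss things now and then, are a little off and sometimes report something else, mostly with a low value. They report only what shows in the picture. A call takes as long as a camera call. They do not tell look-alikes from the thing itself.
- outline_of(label, camera): "region" (384x512 bool, what is visible of it) and "rect" ([left, top, right, bottom] in pixels, round what is visible of it).
- landmark_of(label, camera): "xy" ([column, row] in pixels: a listed point, or the origin of a listed thing).
The state is a dict: "clock": time; "qpos": joint angles; "qd": joint speeds; "joint_efforts": joint torques, N m; "position": TCP position; "tool_rot": TCP orientation; "force": force on the tool from outside, world axes, zero at the start; "moment": the same for the moment, N m; "grip_width": finger opening in m; "finger_force": force on a finger pad.
Only numpy, scipy, OpenCV 4.12 (cv2) and the standard library are available. Lean on these libraries where they do the work, as an engineer would, in place of code of your own. Each camera call takes 0.05 s, during which the arm holds its last target. There are 200 camera calls.

TASK

Get the four painted porcelain chess figures ready for the kiln: stand each one upright inside the firing saucer of its own colour, the king (with the gold crown) in the large saucer and the pawn in the small one. Set them down rather than drop them, do not tip any over, and leave the paint jar and the amber bottle standing where they are.

Things in the scene. Friction and masses are not known exactly. Their poses are not given: they have to be found in the camera images.
- king_white_centre (a point): white porcelain KING of a chess set: round, 90 mm tall, with a gold crown on top and a thin green collar; loose, standing on a flat foot 50 mm across and 8 mm thick. Above the foot (14 to 64 mm up) the body is a plain cylinder 32 mm across, to be gripped there from any side. Point: on the axis, 45 mm above its underside; z axis up. About 0.14 kg.
- king_black_centre (a point): black porcelain KING of a chess set: round, 90 mm tall, with a gold crown on top and a thin green collar; loose, standing on a flat foot 50 mm across and 8 mm thick. Above the foot (14 to 64 mm up) the body is a plain cylinder 32 mm across, to be gripped there from any side. Point: on the axis, 45 mm above its underside; z axis up. About 0.14 kg.
- pawn_white_centre (a point): white porcelain PAWN of a chess set: round, 58 mm tall, with a round head, no crown and a thin green collar; loose, standing on a flat foot 28 mm across and 6 mm thick. Above the foot (10 to 41 mm up) the body is a plain cylinder 22 mm across, to be gripped there from any side. Point: on the axis, 29 mm above its underside; z axis up. About 0.06 kg.
- pawn_black_centre (a point): black porcelain PAWN of a chess set: round, 58 mm tall, with a round head, no crown and a thin green collar; loose, standing on a flat foot 28 mm across and 6 mm thick. Above the foot (10 to 41 mm up) the body is a plain cylinder 22 mm across, to be gripped there from any side. Point: on the axis, 29 mm above its underside; z axis up. About 0.06 kg.
- saucer_white_large: large white firing saucer: a round, straight-walled ceramic dish fixed to the bench, 76 mm across outside and 68 mm inside, rim 12 mm above the bench, flat inner floor 4 mm above the bench. Origin: centre of its underside; z axis up.
- saucer_black_large: large black firing saucer: a round, straight-walled ceramic dish fixed to the bench, 76 mm across outside and 68 mm inside, rim 12 mm above the bench, flat inner floor 4 mm above the bench. Origin: centre of its underside; z axis up.
- saucer_white_small: small white firing saucer: a round, straight-walled ceramic dish fixed to the bench, 54 mm across outside and 46 mm inside, rim 12 mm above the bench, flat inner floor 4 mm above the bench. Origin: centre of its underside; z axis up.
- saucer_black_small: small black firing saucer: a round, straight-walled ceramic dish fixed to the bench, 54 mm across outside and 46 mm inside, rim 12 mm above the bench, flat inner floor 4 mm above the bench. Origin: centre of its underside; z axis up.
- paint_jar_centre (a point): small brown paint jar with a green lid, a bystander: 40 mm across, 45 mm tall, loose. Point: on its axis, half-way up.
- oil_bottle_centre (a point): small amber bottle with a black cap, a bystander: 34 mm across, 52 mm tall, loose. Point: on its axis, half-way up.
Mind the look-alikes: they are no part of the job. Leave any purple look-alike of the part that bears pawn_white_centre alone.

How it is judged:
At the end, for the whole second after the job is handed in: Each figure stands upright (within 6 degrees), released and at rest, flat on the floor (within 4 mm) of the saucer of its colour and size, its axis within 12 mm of the saucer's centre; the paint jar and amber bottle stand within 30 mm of where they began (horizontal distance between king_white_centre and saucer_white_large below 0.012 m and z of king_white_centre in the frame of saucer_white_large below 0.053 m and angle between each of king_white_centre, king_black_centre, pawn_white_centre, pawn_black_centre's own z axis and vertical below 0.1 rad and linear speed of each of king_white, king_black, pawn_white, pawn_black below 0.02 m/s and horizontal distance between king_black_centre and saucer_black_large below 0.012 m and z of king_black_centre in the frame of saucer_black_large below 0.053 m and horizontal distance between pawn_white_centre and saucer_white_small below 0.012 m and z of pawn_white_centre in the frame of saucer_white_small below 0.037 m and horizontal distance between pawn_black_centre and saucer_black_small below 0.012 m and z of pawn_black_centre in the frame of saucer_black_small below 0.037 m and distance of each of paint_jar_centre, oil_bottle_centre from where it was at the start of the episode below 0.03 m and angle between each of paint_jar_centre, oil_bottle_centre's own z axis and vertical below 0.2 rad); the robot touches nothing.
It fails at once if a figure is tipped over (more than 57 degrees from upright) (angle between any of king_white_centre, king_black_centre, pawn_white_centre, pawn_black_centre's own z axis and vertical above 1 rad).
It fails at once if a figure is dropped (touching nothing at all while its foot is more than 35 mm above the bench) ((height (world z) of king_white_centre above 0.08 m and contact force between king_white and anything else below 0.01 N) or (height (world z) of king_black_centre above 0.08 m and contact force between king_black and anything else below 0.01 N) or (height (world z) of pawn_white_centre above 0.064 m and contact force between pawn_white and anything else below 0.01 N) or (height (world z) of pawn_black_centre above 0.064 m and contact force between pawn_black and anything else below 0.01 N)).
It fails at once if the paint jar or the amber bottle is moved by more than 30 mm or knocked over (distance of any of paint_jar_centre, oil_bottle_centre from where it was at the start of the episode above 0.03 m or angle between any of paint_jar_centre, oil_bottle_centre's own z axis and vertical above 0.5 rad).
It also fails if it takes over 93 s, if anything falls off the work surface, if the arm or the gripper's body presses on something with over 40 N, if the wrist force passes 120 N, or if a joint passes its speed limit or range.

## Working session

There is one attempt and no reset: what is moved stays moved. The work goes in short steps, Python scripts to look and compute and a shell command to move; the robot and the scene stay as the last step left them, time stands still between calls to the robot, and variables do not carry over. Pictures are saved under pics/ and viewed, at most 14 in all, crops included, and the job is handed in when it is done.

```bash
mkdir -p pics
cat > h.py <<'E'
import numpy as np, cv2
from workcell import telemetry, grab_frame, calibration, bot, outline_of, landmark_of
def save(cam,fn):
    im=grab_frame(cam); cv2.imwrite('pics/'+fn,im[:,:,::-1]); return im
def ray(cam,xy,z,c=None):
    c=c or calibration(cam); f=192/np.tan(np.radians(c['fovy'])/2)
    P=np.array(c['pose']); d=P[:3,:3]@np.array([(xy[0]-c['cx'])/f,(xy[1]-c['cy'])/f,1]); o=P[:3,3]
    return o+d*(z-o[2])/d[2]
Z=dict(king_white_centre=.045,king_black_centre=.045,pawn_white_centre=.029,pawn_black_centre=.029,saucer_white_large=0,saucer_black_large=0,saucer_white_small=0,saucer_black_small=0,paint_jar_centre=.0225,oil_bottle_centre=.026)
def find(cam,names=Z):
    for n in names:
        for r in landmark_of(n,cam)[:4]:
            if r['score']>.2: print(cam,n,round(r['score'],2),np.round(r['xy']),np.round(ray(cam,r['xy'],Z[n])[:2],3))
E
python3 - <<'E'
from h import *
s=telemetry.observe(); print(s)
for c in ('scene','side'):
    k=calibration(c); print(c,{a:np.round(b,3).tolist() for a,b in k.items()})
    save(c,c+'0.png'); find(c)
print(telemetry.observe()['clock'])
E
```

```text
{'clock': 0.0, 'qpos': array([-0.07021314,  0.5220428 , -0.0363251 ,  1.60002995,  0.02118871,
        1.02110439, -0.11276113]), 'qd': array([ 0.00037584,  0.00152881, -0.00047652, -0.00163957, -0.00133891,
       -0.00160499,  0.00132169]), 'joint_efforts': array([-4.24098413e-03, -9.27110124e+01,  1.97758444e+00, -3.69928443e+01,
        1.76317629e-02,  8.19846697e-03, -6.58496788e-05]), 'position': array([ 6.24642933e-01, -2.87879239e-05,  2.30699968e-01]), 'tool_rot': array([-3.14039533e+00,  7.82862655e-05,  1.57083091e+00]), 'force': array([0.20030362, 0.41073527, 0.27856522]), 'moment': array([ 0.00900723, -0.00511528,  0.01711838]), 'finger_force': 0.0, 'grip_width': 0.08567156371471162}
scene {'fovy': 45.741, 'cx': 263.498, 'cy': 191.136, 'pose': [[-0.706, 0.52, -0.481, 0.916], [0.708, 0.53, -0.466, 0.381], [0.012, -0.67, -0.742, 0.645], [0.0, 0.0, 0.0, 1.0]]}
scene king_white_centre 0.9 [213. 111.] [ 0.442 -0.23 ]
scene king_black_centre 0.86 [335. 324.] [0.634 0.253]
scene king_black_centre 0.44 [194. 158.] [ 0.561 -0.147]
scene pawn_white_centre 0.81 [284. 174.] [ 0.458
[... 831 characters left out ...]
 0.95 [287. 299.] [ 0.436 -0.23 ]
side king_black_centre 0.72 [212. 136.] [0.619 0.244]
side pawn_white_centre 0.8 [244. 255.] [ 0.451 -0.096]
side pawn_white_centre 0.76 [221. 233.] [ 0.451 -0.021]
side pawn_black_centre 0.46 [258. 170.] [0.633 0.084]
side saucer_white_large 0.93 [368. 271.] [ 0.623 -0.257]
side saucer_black_large 0.77 [301. 215.] [ 0.63  -0.064]
side saucer_black_large 0.38 [189. 219.] [0.439 0.078]
side saucer_black_large 0.32 [243. 256.] [ 0.463 -0.076]
side saucer_white_small 0.61 [189. 216.] [0.443 0.085]
side saucer_black_small 0.6 [157. 178.] [0.458 0.243]
side paint_jar_centre 0.91 [303. 254.] [ 0.542 -0.16 ]
side oil_bottle_centre 0.84 [203. 173.] [0.533 0.159]
1.1
```

View pics/scene0.png

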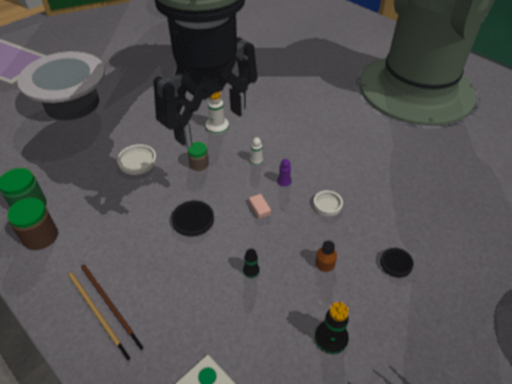

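View pics/side0.png

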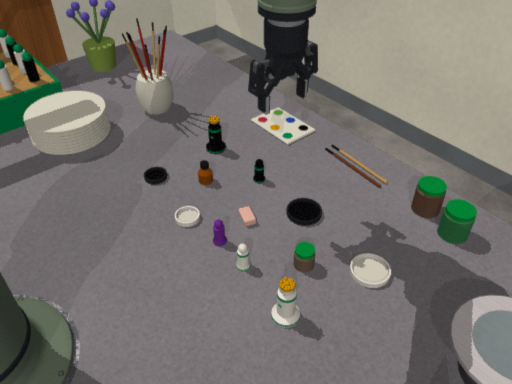

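The scene and side pictures agree. The purple look-alike is at scene (285,172), and the white pawn at (257,150) is at world (0.446,-0.098). I'll start with the black pawn.

```bash
python3 -m inch '[[0.04,0.005,0.02,0,0,0,0],[0.047,0.004,0.03,0,0,0,0],[0,0,0,0,0,0,0]]'
python3 - <<'E'
from h import *
save('wrist','w1.png'); find('wrist',['pawn_black_centre','king_black_centre','saucer_black_large','oil_bottle_centre']); print(np.round(calibration('wrist')['pose'],3))
E
```

```text
clock: 1.4
position: [0.6318, 0.0887, 0.181]
tool_rot: [-3.137, -0.002, 1.578]
force: [-0.7, 0.7, -0.1]
grip_width: 0.0856
finger_force: 0.0
wrist pawn_black_centre 0.66 [263. 180.] [0.642 0.08 ]
wrist saucer_black_large 0.9 [262. 286.] [ 0.644 -0.074]
wrist oil_bottle_centre 0.57 [162. 100.] [0.543 0.159]
[[ 1.    -0.002  0.001  0.634]
 [-0.002 -0.958 -0.286  0.153]
 [ 0.002  0.286 -0.958  0.328]
 [ 0.     0.     0.     1.   ]]
```

View pics/w1.png

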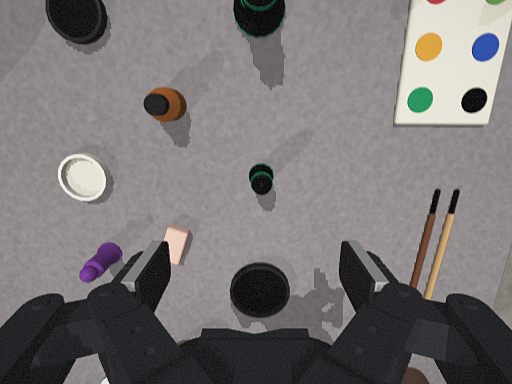

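The wrist view shows the black pawn at (261,179), the large black saucer at (260,290), the small white saucer at (83,177) and the bottle at (165,104). I'll refine these with the outlines.

```bash
cat >> h.py <<'E'
def outl(cam,names,zs=None):
    for n in names:
        for r in outline_of(n,cam)[:3]:
            if r['score']<.2: continue
            z=.012 if 'saucer' in n else Z[n]
            m=r['region'].astype(np.uint8)
            c=cv2.findContours(m,0,1)[0]; c=max(c,key=len)
            (x,y),(a,b),_=cv2.fitEllipse(c) if len(c)>5 else ((0,0),(0,0),0)
            print(cam,n,round(r['score'],2),np.round(r['rect']),'ell',round(x),round(y),round(a),round(b),np.round(ray(cam,(x,y),z)[:2],4))
E
python3 - <<'E'
from h import *
grab_frame('wrist'); outl('wrist',['pawn_black_centre','saucer_black_large','saucer_black_small','saucer_white_small','king_black_centre'])
for c in ('scene','side'): grab_frame(c); outl(c,[n for n in Z if 'saucer' in n or 'king' in n])
E
```

```text
wrist pawn_black_centre 0.81 [247. 154. 274. 184.] ell 258 169 23 30 [0.6381 0.0894]
wrist saucer_black_large 0.86 [232. 253. 290. 311.] ell 258 281 54 59 [ 0.6383 -0.0577]
wrist saucer_black_small 0.57 [ 42.   2. 107.  36.] ell 75 15 37 66 [0.4608 0.238 ]
wrist saucer_white_small 0.57 [ 55. 148. 109. 193.] ell 82 169 46 52 [0.4413 0.0868]
wrist king_black_centre 0.9 [229.   2. 282.  29.] ell 254 12 29 53 [0.6336 0.232 ]
scene king_white_centre 0.75 [205.  91. 221. 136.] ell 212 118 10 46 [ 0.4604 -0.2139]
scene king_white_centre 0.71 [169. 205. 213. 237.] ell 192 218 34 41 [ 0.6565 -0.0361]
scene king_black_centre 0.63 [315. 303. 350. 353.] ell 333 330 31 54 [0.6433 0.2563]
scene saucer_white_large 0.79 [120. 143. 158. 173.] ell 137 159 29 41 [ 0.6254 -0.254 ]
scene saucer_white_large 0.21 [169. 201. 213. 238.] ell 192 218 35 43 [ 0.6414 -0.0598]
scene saucer_black_large 0.9 [168. 199. 214. 238.] ell 192 218 35 42 [ 0.642  -0.0595]
scene saucer_white_small 0.57 [314. 192. 343. 216.] ell 327 203 25 29 [0.4432 0.0868]
scene saucer_black_small 0.74 [377. 248. 416. 277.] ell 396 262 29 35 [0.4614 0.2484]
side king_white_centre 0.75 [270. 279. 300. 328.] ell 285 306 27 51 [ 0.4255 -0.2383]
side king_black_centre 0.56 [204. 118. 228. 150.] ell 215 138 16 41 [0.6213 0.2348]
side saucer_white_large 0.57 [350. 252. 391. 288.] ell 370 270 33 42 [ 0.6166 -0.2627]
side saucer_black_large 0.68 [284. 197. 322. 227.] ell 304 212 26 35 [ 0.6318 -0.0691]
side saucer_white_small 0.97 [176. 205. 203. 226.] ell 187 216 21 25 [0.434  0.0772]
side saucer_black_small 0.91 [147. 169. 168. 186.] ell 155 176 16 23 [0.4507 0.2386]
```

Run:
```python
from h import *
s=telemetry.observe(); print(s['position'],s['tool_rot'],np.round(calibration('wrist')['pose'],3))
im=grab_frame('wrist')
g=im.max(2)<45
import numpy as np
n,l,st,ce=cv2.connectedComponentsWithStats(g.astype(np.uint8))
for i in range(1,n):
    if 150<st[i,4]<6000: print(st[i],ce[i].round(),ray('wrist',ce[i],.02)[:2].round(4))
```

```text
[0.63356489 0.0820109  0.18443763] [-3.14154768e+00 -7.85038872e-06  1.57075346e+00] [[ 1.    -0.001  0.001  0.634]
 [-0.    -0.958 -0.286  0.154]
 [ 0.001  0.286 -0.958  0.327]
 [ 0.     0.     0.     1.   ]]
[  42    0   62   38 1608] [75. 15.] [0.4649 0.2364]
[ 230    0   51   28 1104] [255.  12.] [0.6342 0.2393]
[457  79  25  25 474] [469.  91.] [0.8505 0.1691]
[141  86  25  22 372] [153.  96.] [0.5313 0.1638]
[247 157  24  15 154] [258. 162.] [0.6378 0.0962]
[249 166  21  20 323] [259. 175.] [0.6388 0.0815]
[ 229  256   59   54 2369] [258. 284.] [ 0.6381 -0.0549]
```

```bash
python3 -m inch '[[0.003,0.002,0.034,0,0,0,0],[0.003,0.002,0.034,0,0,0,0],[0,0,0.034,0,0,0,0],[0,0,0.034,0,0,0,0],[0,0,0.024,0,0,0,0]]' 25
python3 -m inch '[[0,0,0.01,0,0,0,0],[0,0,0,0,0,0,0.75],[0,0,0,0,0,0,0.75],[0,0,0,0,0,0,0.75],[0,0,0,0,0,0,0.75]]'
```

```text
clock: 3.2
position: [0.6368, 0.0879, 0.0222]
tool_rot: [-3.14, 0.0, 1.571]
force: [-0.3, 0.3, -0.4]
grip_width: 0.0853
finger_force: 0.0
clock: 3.7
position: [0.6382, 0.0881, 0.0157]
tool_rot: [3.14, -0.0, 1.571]
force: [0.4, 0.8, 0.3]
grip_width: 0.028
finger_force: 0.0
```

```bash
python3 -m inch '[[0,0,0,0,0,0,1],[0,0,0,0,0,0,1],[0,0,0,0,0,0,1],[0,0,0,0,0,0,1]]'
python3 -m inch '[[0,0,-0.01,0,0,0,1],[0,0,-0.03,0,0,0,1],[0,0,-0.03,0,0,0,1],[0,0,-0.03,0,0,0,1],[0,0,0,0,0,0,1]]'
```

```text
clock: 4.1
position: [0.6381, 0.0881, 0.0156]
tool_rot: [3.14, -0.0, 1.571]
force: [-1.4, -0.4, 8.1]
grip_width: 0.0213
finger_force: 24.1
clock: 4.6
position: [0.6397, 0.0883, 0.1194]
tool_rot: [3.135, -0.001, 1.571]
force: [1.1, 0.6, -1.2]
grip_width: 0.0213
finger_force: 24.7
```

```bash
python3 -m inch '[[0.031,-0.036,0,0,0,0,1],[0.031,-0.036,0,0,0,0,1],[0.031,-0.036,0,0,0,0,1],[0.031,-0.036,0,0,0,0,1],[0.032,-0.037,0,0,0,0,1]]'
python3 -m inch '[[0,0,0,0,0,0,1],[0,0,0,0,0,0,1],[0,0,0,0,0,0,1]]'
python3 - <<'E'
from h import *
s=telemetry.observe(); print(s['position'],s['tool_rot'],s['finger_force'])
save('wrist','w2.png');outl('wrist',['saucer_black_small','saucer_white_small','king_black_centre']);find('wrist',['saucer_black_small','king_black_centre'])
E
```

```text
clock: 5.1
position: [0.4551, 0.2448, 0.1148]
tool_rot: [3.141, -0.0, 1.57]
force: [0.9, 2.0, 0.1]
grip_width: 0.0209
finger_force: 24.7
clock: 5.4
position: [0.4572, 0.2434, 0.1146]
tool_rot: [3.141, 0.0, 1.57]
force: [0.1, -0.1, -0.1]
grip_width: 0.021
finger_force: 24.8
[0.4572322  0.24341602 0.11463221] [3.14107645e+00 1.65518371e-04 1.56983827e+00] 24.753733476391062
wrist saucer_black_small 0.67 [223. 152. 287. 214.] ell 254 184 59 59 [0.4571 0.2495]
wrist saucer_white_small 0.79 [222. 311. 262. 334.] ell 242 321 21 39 [0.4443 0.1047]
wrist king_black_centre 0.62 [419. 148. 512. 219.] ell 467 184 56 106 [0.6196 0.258 ]
wrist saucer_black_small 0.75 [251. 185.] [0.454 0.246]
wrist king_black_centre 0.83 [485. 188.] [0.634 0.256]
```

View pics/w2.png

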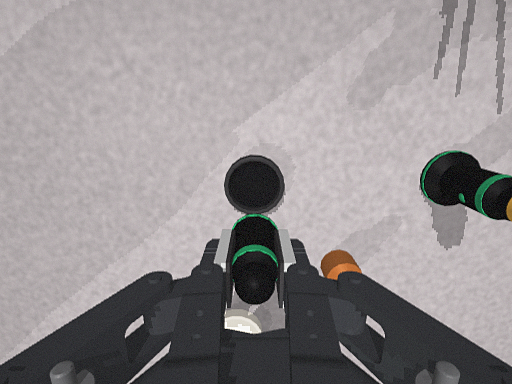

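The small black saucer is at (254,184), a few mm further in +y than the tool. I'll lower the pawn into it.

```bash
python3 -m inch '[[0.005,0,0.02,0,0,0,1],[0,0,0.03,0,0,0,1],[0,0,0.025,0,0,0,1],[0,0,0.01,0,0,0,1],[0,0,0.004,0,0,0,1]]'
python3 -m inch '[[0,0,0.003,0,0,0,1],[0,0,0.002,0,0,0,1],[0,0,0,0,0,0,1]]'
```

```text
clock: 6.2
position: [0.4564, 0.2487, 0.0247]
tool_rot: [-3.14, 0.001, 1.57]
force: [-0.5, -0.6, -0.7]
grip_width: 0.0209
finger_force: 24.8
clock: 6.5
position: [0.4569, 0.2492, 0.021]
tool_rot: [3.141, -0.001, 1.571]
force: [0.3, -1.1, 0.5]
grip_width: 0.0209
finger_force: 24.8
```

```bash
python3 -m inch '[[0,0,0.001,0,0,0,1],[0,0,0.001,0,0,0,1],[0,0,0,0,0,0,0.9],[0,0,0,0,0,0,0.75],[0,0,0,0,0,0,0.6]]'
python3 -m inch '[[0,0,0,0,0,0,0.5],[0,0,0,0,0,0,0.5],[0,0,-0.02,0,0,0,0.5],[0,0,-0.03,0,0,0,0.3],[0,0,-0.03,0,0,0,0]]'
```

```text
clock: 7.0
position: [0.4568, 0.2492, 0.019]
tool_rot: [3.141, -0.0, 1.571]
force: [-0.8, -0.3, -0.2]
grip_width: 0.0334
finger_force: 0.0
clock: 7.5
position: [0.4562, 0.2488, 0.0991]
tool_rot: [-3.141, 0.001, 1.571]
force: [1.0, 0.1, 0.3]
grip_width: 0.0702
finger_force: 0.0
```

```bash
python3 -m inch '[[0,0,-0.04,0,0,0,0],[0,0.015,-0.03,0,0,0,0],[0,0.035,-0.01,0,0,0,0],[0,0.035,0,0,0,0,0],[0,0.035,0,0,0,0,0]]'
python3 -m inch '[[0,0.035,0,0,0,0,0],[0.001,0.016,0,0,0,0,0],[0,0,0,0,0,0,0],[0,0,0,0,0,0,0]]'
python3 - <<'E'
from h import *
s=telemetry.observe(); print(s['position'],s['tool_rot'],s['finger_force'])
save('wrist','w3.png');outl('wrist',['saucer_black_small','king_black_centre']);find('wrist',['pawn_black_centre','saucer_black_small','king_black_centre'])
E
```

```text
clock: 8.0
position: [0.578, 0.249, 0.1791]
tool_rot: [3.141, -0.0, 1.571]
force: [-0.5, -0.7, 0.2]
grip_width: 0.0852
finger_force: 0.0
clock: 8.4
position: [0.6271, 0.25, 0.1779]
tool_rot: [-3.141, 0.0, 1.571]
force: [-1.2, -0.7, -1.2]
grip_width: 0.0853
finger_force: 0.0
[0.62712723 0.24995175 0.17790522] [-3.14062517e+00  2.55341043e-04  1.57069532e+00] 0.0
wrist saucer_black_small 0.79 [ 76. 152. 131. 200.] ell 102 175 43 48 [0.4594 0.2501]
wrist king_black_centre 0.86 [240. 146. 285. 204.] ell 261 174 43 56 [0.634  0.2582]
wrist pawn_black_centre 0.7 [ 89. 183.] [0.454 0.246]
wrist saucer_black_small 0.69 [104. 175.] [0.456 0.247]
```

View pics/w3.png

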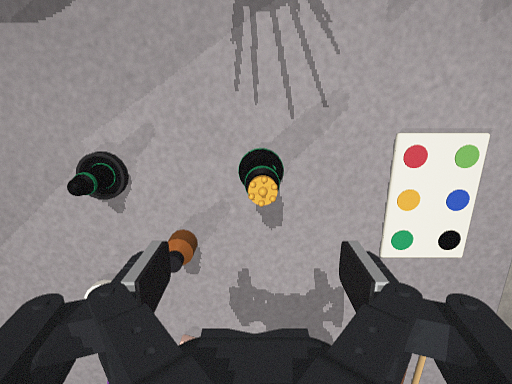

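The black pawn stands in its saucer at (101,176). The king's foot circle is centred near (262,169) and its crown is at (263,190).

Run:
```python
from h import *
print(ray('wrist',(262,169),.007),ray('wrist',(263,190),.088))
```

```text
[0.6360439  0.25533743 0.007     ] [0.63476692 0.25456454 0.088     ]
```

```bash
python3 -m inch '[[0.003,0.004,0.03,0,0,0,0],[0.002,0.004,0.03,0,0,0,0],[0,0,0.034,0,0,0,0],[0,0,0.034,0,0,0,0],[0,0,0.022,0,0,0,0]]' 40
python3 -m inch '[[0,0,0,0,0,0,0.6],[0,0,0,0,0,0,0.6],[0,0,0,0,0,0,1],[0,0,0,0,0,0,1],[0,0,0,0,0,0,1]]'
```

```text
clock: 9.2
position: [0.6345, 0.2548, 0.0262]
tool_rot: [-3.14, 0.001, 1.571]
force: [0.3, 0.5, 0.2]
grip_width: 0.0852
finger_force: 0.0
clock: 9.7
position: [0.6364, 0.2554, 0.0304]
tool_rot: [3.14, -0.001, 1.571]
force: [-2.0, -0.2, 8.3]
grip_width: 0.0309
finger_force: 39.0
```

```bash
python3 -m inch '[[0,0,0,0,0,0,1],[0,0,0,0,0,0,1],[0,0,0,0,0,0,1]]'
```

```text
clock: 10.0
position: [0.6364, 0.2554, 0.0303]
tool_rot: [3.14, -0.001, 1.571]
force: [-1.9, -0.3, 7.8]
grip_width: 0.0308
finger_force: 39.0
```

```bash
python3 -m inch '[[0,0,-0.01,0,0,0,1],[0,0,-0.03,0,0,0,1],[-0.015,0,-0.03,0,0,0,1],[-0.035,0,0,0,0,0,1],[-0.035,0,0,0,0,0,1]]'
python3 -m inch '[[-0.035,0,0,0,0,0,1],[-0.035,0,0,0,0,0,1],[-0.035,0,0,0,0,0,1],[-0.035,0,0,0,0,0,1],[-0.035,0,0,0,0,0,1]]'
python3 -m inch '[[-0.035,0,0,0,0,0,1],[-0.02,0,0,0,0,0,1],[0,0,0,0,0,0,1],[0,0,0,0,0,0,1],[0,0,0,0,0,0,1]]'
python3 - <<'E'
from h import *
s=telemetry.observe(); print(s['position'],s['tool_rot'],s['finger_force'])
save('wrist','w4.png');outl('wrist',['saucer_black_large']);find('wrist',['saucer_black_large'])
E
```

```text
clock: 10.5
position: [0.6362, 0.1697, 0.1008]
tool_rot: [3.139, -0.001, 1.572]
force: [0.8, -1.0, -1.2]
grip_width: 0.0312
finger_force: 39.9
clock: 11.0
position: [0.6358, -0.0064, 0.0998]
tool_rot: [3.14, -0.0, 1.571]
force: [-0.1, -0.5, -0.6]
grip_width: 0.031
finger_force: 39.9
clock: 11.5
position: [0.6358, -0.0587, 0.099]
tool_rot: [3.141, -0.001, 1.572]
force: [0.1, -0.5, -1.9]
grip_width: 0.031
finger_force: 39.9
[ 0.63582058 -0.05869323  0.09904268] [ 3.14090569e+00 -6.21870288e-04  1.57201142e+00] 39.86004941049032
wrist saucer_black_large 0.71 [216. 155. 304. 219.] ell 258 191 73 87 [ 0.6391 -0.0538]
```

View pics/w4.png

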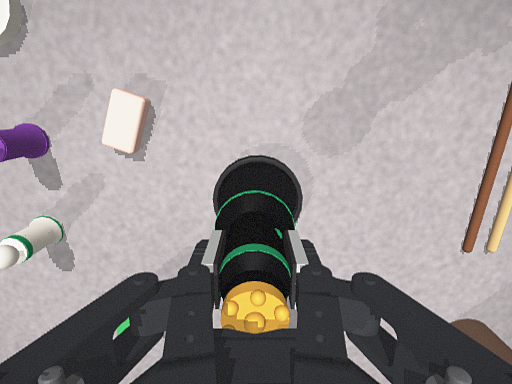

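The large black saucer spans columns 214–301 with its top at row 155, so its centre is near (258,198), or world (0.638,-0.060).

```bash
python3 -m inch '[[-0.002,0.002,0.02,0,0,0,1],[0,0,0.025,0,0,0,1],[0,0,0.01,0,0,0,1],[0,0,0.004,0,0,0,1],[0,0,0.003,0,0,0,1]]'
python3 -m inch '[[0,0,0.001,0,0,0,1],[0,0,0,0,0,0,1]]'
```

```text
clock: 12.15
position: [0.6379, -0.0617, 0.0368]
tool_rot: [3.141, -0.0, 1.571]
force: [0.2, -0.0, -1.1]
grip_width: 0.0311
finger_force: 39.9
clock: 12.35
position: [0.6379, -0.062, 0.0361]
tool_rot: [3.141, 0.0, 1.571]
force: [-0.2, 0.5, -0.8]
grip_width: 0.0311
finger_force: 39.9
```

```bash
python3 -m inch '[[0,0,0.001,0,0,0,1],[0,0,0.001,0,0,0,1],[0,0,0,0,0,0,0.9],[0,0,0,0,0,0,0.6],[0,0,0,0,0,0,0.4]]'
python3 -m inch '[[0,0,0,0,0,0,0],[0,0,0,0,0,0,0],[0,0,0,0,0,0,0],[0,0,-0.02,0,0,0,0],[0,0,-0.03,0,0,0,0]]'
python3 -m inch '[[0,0,-0.034,0,0,0,0],[0,0,-0.034,0,0,0,0],[0,-0.034,-0.034,0,0,0,0],[0,-0.035,0,0,0,0,0],[0,-0.035,0,0,0,0,0]]'
python3 -m inch '[[-0.01,-0.035,0,0,0,0,0],[-0.013,-0.035,0,0,0,0,0],[-0.013,-0.018,0,0,0,0,0],[0,0,0,0,0,0,0],[0,0,0,0,0,0,0]]'
python3 - <<'E'
from h import *
s=telemetry.observe(); print(s['position'],s['tool_rot'],s['finger_force'])
save('wrist','w5.png');outl('wrist',['pawn_white_centre','saucer_white_small','saucer_black_large']);find('wrist',['pawn_white_centre'])
E
```

```text
clock: 12.85
position: [0.6377, -0.062, 0.0336]
tool_rot: [3.141, 0.0, 1.571]
force: [-0.1, -0.1, -0.3]
grip_width: 0.0473
finger_force: 0.0
clock: 13.35
position: [0.6365, -0.0619, 0.0825]
tool_rot: [-3.139, -0.0, 1.571]
force: [-0.3, 1.3, -0.1]
grip_width: 0.0855
finger_force: 0.0
clock: 13.85
position: [0.5326, -0.062, 0.1864]
tool_rot: [3.14, 0.0, 1.571]
force: [-0.6, -0.1, -0.6]
grip_width: 0.0854
finger_force: 0.0
clock: 14.35
position: [0.4459, -0.0981, 0.1858]
tool_rot: [3.141, 0.0, 1.57]
force: [1.0, 0.3, 0.0]
grip_width: 0.0856
finger_force: 0.0
[ 0.445914   -0.09805747  0.18580154] [3.14074141e+00 9.75145742e-06 1.57019288e+00] 0.0
wrist pawn_white_centre 0.89 [246.  79. 273. 107.] ell 259 93 26 28 [ 0.4515 -0.0132]
wrist pawn_white_centre 0.63 [228. 253. 267. 326.] ell 246 286 36 79 [ 0.4367 -0.2321]
wrist pawn_white_centre 0.56 [245. 156. 269. 187.] ell 257 170 23 30 [ 0.4495 -0.09  ]
wrist saucer_white_small 0.87 [222.   0. 271.  22.] ell 247 8 20 51 [0.4391 0.0653]
wrist saucer_black_large 0.78 [395. 107. 467. 174.] ell 429 140 60 71 [ 0.6358 -0.0601]
wrist pawn_white_centre 0.9 [259.  93.] [ 0.451 -0.013]
wrist pawn_white_centre 0.87 [256. 174.] [ 0.448 -0.094]
```

View pics/w5.png

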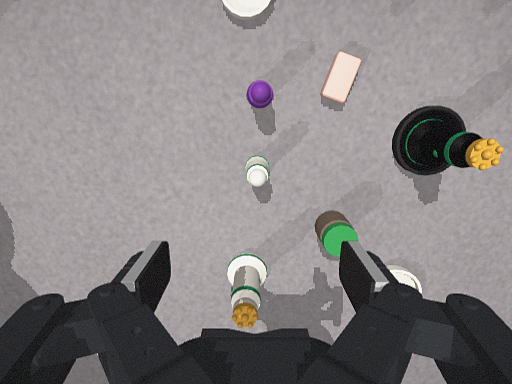

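The black king stands well centred in its saucer, around (430,140). The white pawn's head is at (257,176), and the purple look-alike is separate at (260,93). I'll grasp the white pawn.

```bash
python3 -m inch '[[0.003,0.002,0.034,0,0,0,0],[0.003,0.001,0.034,0,0,0,0],[0,0,0.034,0,0,0,0],[0,0,0.034,0,0,0,0],[0,0,0.024,0,0,0,0]]' 25
python3 -m inch '[[0,0,0.01,0,0,0,0],[0,0,0,0,0,0,0.75],[0,0,0,0,0,0,0.75],[0,0,0,0,0,0,0.75],[0,0,0,0,0,0,0.75]]'
python3 -m inch '[[0,0,0,0,0,0,1],[0,0,0,0,0,0,1],[0,0,0,0,0,0,1],[0,0,0,0,0,0,1]]'
```

```text
clock: 15.1
position: [0.4482, -0.0915, 0.0234]
tool_rot: [-3.14, -0.0, 1.571]
force: [0.7, -0.2, -0.2]
grip_width: 0.0854
finger_force: 0.0
clock: 15.6
position: [0.4492, -0.0921, 0.0164]
tool_rot: [3.14, 0.0, 1.571]
force: [1.0, -0.5, -0.0]
grip_width: 0.0281
finger_force: 0.0
clock: 16.0
position: [0.4492, -0.0921, 0.0164]
tool_rot: [3.14, 0.0, 1.571]
force: [-1.2, -0.0, 12.7]
grip_width: 0.021
finger_force: 24.5
```

```bash
python3 -m inch '[[0,0,-0.01,0,0,0,1],[0,0,-0.03,0,0,0,1],[0,0,-0.034,0,0,0,1],[0.005,0,-0.026,0,0,0,1],[0.034,0,0,0,0,0,1]]'
python3 -m inch '[[0.034,-0.002,0,0,0,0,1],[0.034,-0.002,0,0,0,0,1],[0.034,-0.002,0,0,0,0,1],[0.034,-0.003,0,0,0,0,1],[0,0,0,0,0,0,1]]'
python3 -m inch '[[0,0,0,0,0,0,1],[0,0,0,0,0,0,1]]'
python3 - <<'E'
from h import *
s=telemetry.observe(); print(s['position'],s['tool_rot'],s['finger_force'])
save('wrist','w6.png');outl('wrist',['saucer_white_small']);find('wrist',['saucer_white_small'])
E
```

```text
clock: 16.5
position: [0.4501, -0.0555, 0.1192]
tool_rot: [3.136, 0.001, 1.565]
force: [0.9, 1.4, -1.1]
grip_width: 0.0209
finger_force: 24.9
clock: 17.0
position: [0.4392, 0.0872, 0.1163]
tool_rot: [3.141, -0.002, 1.576]
force: [0.2, -0.4, -0.9]
grip_width: 0.0207
finger_force: 24.9
clock: 17.2
position: [0.4396, 0.0821, 0.1159]
tool_rot: [3.141, 0.0, 1.57]
force: [0.0, -0.1, -1.0]
grip_width: 0.021
finger_force: 24.9
[0.43961778 0.08214738 0.11585563] [3.14131526e+00 2.57205999e-04 1.56978880e+00] 24.86347992788069
wrist saucer_white_small 0.86 [222. 159. 286. 216.] ell 253 186 58 60 [0.4385 0.0864]
wrist saucer_white_small 0.69 [423. 300. 493. 352.] ell 457 320 23 83 [ 0.6481 -0.0578]
```

View pics/w6.png

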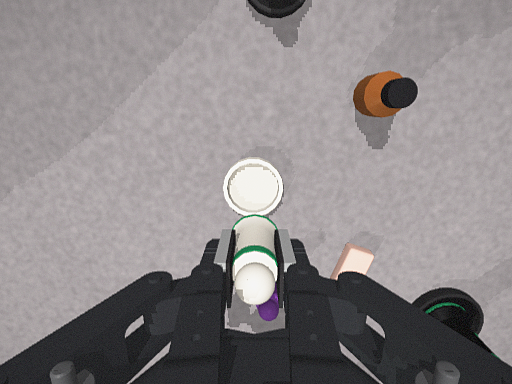

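The small white saucer is at (253,187), so I shift about 4 mm in +y and lower the pawn.

```bash
python3 -m inch '[[0.004,-0.001,0.02,0,0,0,1],[0,0,0.03,0,0,0,1],[0,0,0.025,0,0,0,1],[0,0,0.01,0,0,0,1],[0,0,0.005,0,0,0,1]]'
python3 -m inch '[[0,0,0.002,0,0,0,1],[0,0,0.001,0,0,0,1],[0,0,0,0,0,0,1]]'
```

```text
clock: 17.85
position: [0.4383, 0.0865, 0.0249]
tool_rot: [-3.14, 0.0, 1.57]
force: [0.3, -0.4, 0.5]
grip_width: 0.0206
finger_force: 24.9
clock: 18.15
position: [0.439, 0.0871, 0.0231]
tool_rot: [3.141, -0.0, 1.571]
force: [0.2, -0.6, -0.6]
grip_width: 0.021
finger_force: 24.9
```

```bash
python3 -m inch '[[0,0,0.001,0,0,0,1],[0,0,0.001,0,0,0,1],[0,0,0,0,0,0,0.9],[0,0,0,0,0,0,0.75],[0,0,0,0,0,0,0.6]]'
python3 -m inch '[[0,0,0,0,0,0,0.5],[0,0,0,0,0,0,0.5],[0,0,-0.02,0,0,0,0.5],[0,0,-0.03,0,0,0,0.3],[0,0,-0.034,0,0,0,0]]'
python3 -m inch '[[0,0,-0.034,0,0,0,0],[0,0,-0.034,0,0,0,0],[-0.034,0,-0.01,0,0,0,0],[-0.034,0,0,0,0,0,0],[-0.034,0,0,0,0,0,0]]'
python3 -m inch '[[-0.034,0,0,0,0,0,0],[-0.034,0,0,0,0,0,0],[-0.034,0,0,0,0,0,0],[-0.034,0,0,0,0,0,0],[-0.034,0,0,0,0,0,0]]'
python3 -m inch '[[-0.034,0,0,0,0,0,0],[0,0,0,0,0,0,0],[0,0,0,0,0,0,0],[0,0,0,0,0,0,0]]'
python3 - <<'E'
from h import *
s=telemetry.observe(); print(s['position'],s['tool_rot'],s['finger_force'])
save('wrist','w7.png');outl('wrist',['king_white_centre','saucer_white_large','paint_jar_centre']);find('wrist',['king_white_centre','saucer_white_large'])
E
```

```text
clock: 18.65
position: [0.4386, 0.087, 0.0205]
tool_rot: [3.142, -0.0, 1.571]
force: [-0.5, -0.4, -1.1]
grip_width: 0.0338
finger_force: 0.0
clock: 19.15
position: [0.438, 0.0869, 0.105]
tool_rot: [-3.14, 0.0, 1.571]
force: [-0.8, -0.1, -0.4]
grip_width: 0.0701
finger_force: 0.0
clock: 19.65
position: [0.4386, -0.0161, 0.183]
tool_rot: [3.14, -0.0, 1.571]
force: [0.7, 0.1, -0.4]
grip_width: 0.085
finger_force: 0.0
clock: 20.15
position: [0.4383, -0.1864, 0.1825]
tool_rot: [3.142, 0.0, 1.571]
force: [0.1, 0.9, 0.5]
grip_width: 0.0851
finger_force: 0.0
clock: 20.55
position: [0.4386, -0.2182, 0.1824]
tool_rot: [-3.141, -0.0, 1.572]
force: [1.1, -0.1, -0.7]
grip_width: 0.0853
finger_force: 0.0
[ 0.43856385 -0.21816132  0.18239148] [-3.14136361e+00 -4.12364907e-04  1.57162623e+00] 0.0
wrist king_white_centre 0.95 [232. 159. 272. 216.] ell 252 187 42 59 [ 0.4364 -0.2239]
wrist saucer_white_large 0.83 [378. 176. 446. 238.] ell 412 206 61 70 [ 0.6205 -0.2562]
wrist paint_jar_centre 0.89 [330. 108. 381. 148.] ell 354 127 41 51 [ 0.5416 -0.1663]
wrist paint_jar_centre 0.53 [377. 176. 447. 237.] ell 412 206 60 69 [ 0.6142 -0.2527]
wrist king_white_centre 0.58 [252. 192.] [ 0.436 -0.23 ]
wrist saucer_white_large 0.64 [408. 205.] [ 0.623 -0.259]
```

View pics/w7.png

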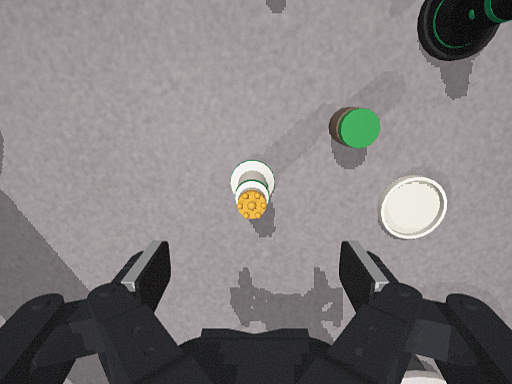

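The white king's foot is centred near (252,182) with its crown at (252,205). The large white saucer is at (413,207), about (0.62,-0.257), and the jar hasn't moved.

Run:
```python
from h import *
print(ray('wrist',(252.5,181.5),.007),ray('wrist',(252,205),.088),ray('wrist',(413,207),.012))
```

```text
[ 0.43685582 -0.22875274  0.007     ] [ 0.43685658 -0.22888939  0.088     ] [ 0.62200418 -0.25781281  0.012     ]
```

```bash
python3 -m inch '[[-0.005,-0.001,0.034,0,0,0,0],[-0.005,-0.001,0.034,0,0,0,0],[0,0,0.034,0,0,0,0],[0,0,0.034,0,0,0,0],[0,0,0.017,0,0,0,0]]' 40
python3 -m inch '[[0,0,0,0,0,0,0.6],[0,0,0,0,0,0,0.6],[0,0,0,0,0,0,1],[0,0,0,0,0,0,1],[0,0,0,0,0,0,1]]'
python3 -m inch '[[0,0,0,0,0,0,1],[0,0,0,0,0,0,1]]'
```

```text
clock: 21.35
position: [0.4357, -0.2283, 0.0271]
tool_rot: [-3.139, -0.001, 1.571]
force: [0.7, 0.3, 0.9]
grip_width: 0.0854
finger_force: 0.0
clock: 21.85
position: [0.4372, -0.2292, 0.0308]
tool_rot: [3.14, 0.001, 1.571]
force: [-1.5, 1.5, 10.8]
grip_width: 0.0309
finger_force: 38.7
clock: 22.05
position: [0.4373, -0.2292, 0.0308]
tool_rot: [3.14, 0.001, 1.571]
force: [-1.7, 0.6, 10.8]
grip_width: 0.0308
finger_force: 38.7
```

```bash
python3 -m inch '[[0,0,-0.01,0,0,0,1],[0,0,-0.03,0,0,0,1],[-0.005,0.005,-0.03,0,0,0,1],[-0.008,0.034,0,0,0,0,1],[-0.008,0.034,0,0,0,0,1]]'
python3 -m inch '[[-0.007,0.034,0,0,0,0,1],[0,0.034,0,0,0,0,1],[0,0.034,0,0,0,0,1],[0,0.009,0,0,0,0,1],[0,0,0,0,0,0,1]]'
python3 -m inch '[[0,0,0,0,0,0,1],[0,0,0,0,0,0,1]]'
python3 - <<'E'
from h import *
s=telemetry.observe(); print(s['position'],s['tool_rot'],s['finger_force'])
save('wrist','w8.png');outl('wrist',['saucer_white_large'])
print(ray('wrist',(258,198),.012))
E
```

```text
clock: 22.55
position: [0.511, -0.2507, 0.1022]
tool_rot: [3.139, 0.001, 1.57]
force: [-0.3, -0.9, -1.5]
grip_width: 0.0311
finger_force: 40.1
clock: 23.05
position: [0.6215, -0.2565, 0.1]
tool_rot: [3.141, 0.0, 1.572]
force: [-1.3, 0.5, -2.1]
grip_width: 0.0308
finger_force: 40.1
clock: 23.25
position: [0.6196, -0.2574, 0.1]
tool_rot: [-3.141, 0.0, 1.57]
force: [-0.1, 0.6, -1.3]
grip_width: 0.0309
finger_force: 40.1
[ 0.61956527 -0.25737351  0.09995364] [-3.14124117e+00  2.01863218e-04  1.57002551e+00] 40.11061199242249
wrist saucer_white_large 0.95 [214. 154. 304. 218.] ell 259 189 75 85 [ 0.6236 -0.251 ]
[ 0.62314634 -0.25914248  0.012     ]
```

View pics/w8.png

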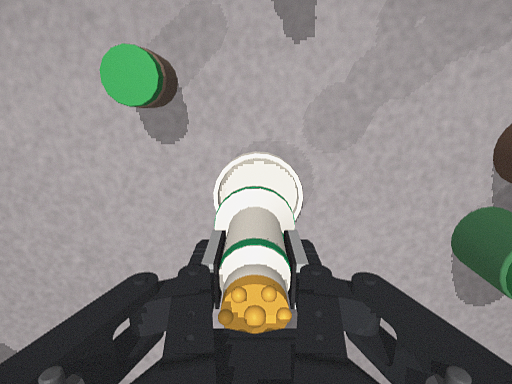

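The saucer rim spans columns 214–303 with its top at row 153, so its centre is about (0.623,-0.258).

```bash
python3 -m inch '[[-0.001,0.003,0.02,0,0,0,1],[0,0,0.025,0,0,0,1],[0,0,0.01,0,0,0,1],[0,0,0.005,0,0,0,1],[0,0,0.003,0,0,0,1]]'
python3 -m inch '[[0,0,0.001,0,0,0,1],[0,0,0.001,0,0,0,1],[0,0,0,0,0,0,1]]'
```

```text
clock: 23.85
position: [0.6236, -0.2581, 0.0367]
tool_rot: [3.141, 0.0, 1.571]
force: [-0.6, -0.3, -2.0]
grip_width: 0.0307
finger_force: 40.1
clock: 24.15
position: [0.6237, -0.2581, 0.035]
tool_rot: [3.141, 0.0, 1.571]
force: [-0.4, 0.5, -1.5]
grip_width: 0.0305
finger_force: 40.1
```

```bash
python3 -m inch '[[0,0,0.001,0,0,0,1],[0,0,0,0,0,0,1],[0,0,0,0,0,0,0.9],[0,0,0,0,0,0,0.6],[0,0,0,0,0,0,0.4]]'
python3 -m inch '[[0,0,0,0,0,0,0],[0,0,0,0,0,0,0],[0,0,0,0,0,0,0],[0,0,-0.02,0,0,0,0],[0,0,-0.03,0,0,0,0]]'
python3 -m inch '[[0,0,-0.034,0,0,0,0],[0,0,-0.034,0,0,0,0],[0,0,-0.034,0,0,0,0],[0,0,-0.03,0,0,0,0],[0,0,0,0,0,0,0]]'
python3 - <<'E'
from h import *
a=grab_frame('scene'); b=grab_frame('side')
im=np.vstack([a[80:360,100:440],b[100:340,120:460]])[:,:,::-1]
cv2.imwrite('pics/fin.png',im); save('wrist','w9.png');
E
```

```text
clock: 24.65
position: [0.6238, -0.258, 0.0338]
tool_rot: [3.141, 0.0, 1.571]
force: [0.7, 0.0, -0.2]
grip_width: 0.0473
finger_force: 0.0
clock: 25.15
position: [0.6225, -0.2576, 0.0824]
tool_rot: [-3.139, -0.001, 1.571]
force: [0.1, -0.4, 0.9]
grip_width: 0.0851
finger_force: 0.0
clock: 25.65
position: [0.6251, -0.2587, 0.2199]
tool_rot: [3.136, 0.002, 1.57]
force: [0.3, -0.9, -0.5]
grip_width: 0.0857
finger_force: 0.0
```

View pics/fin.png

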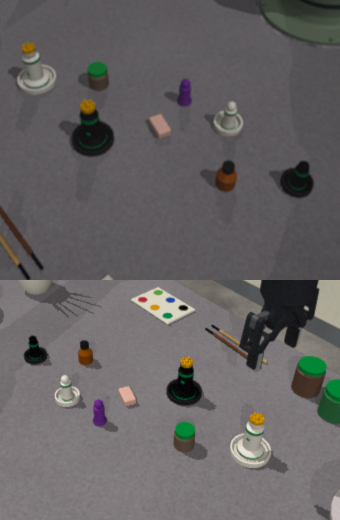

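View pics/w9.png

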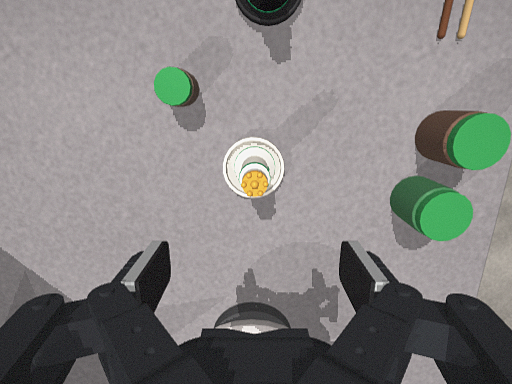

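All four figures stand in their own saucers, the jar and bottle are in place, and the gripper is clear. Handing in.

```bash
python3 -m inch '[[0,0,0,0,0,0,0],[0,0,0,0,0,0,0],[0,0,0,0,0,0,0]]'; python3 -c "
from workcell import bot; print(bot.job_done())"
```

```text
clock: 26.1
position: [0.6234, -0.2579, 0.2148]
tool_rot: [-3.141, -0.0, 1.571]
force: [0.4, 0.2, -0.6]
grip_width: 0.0852
finger_force: 0.0
the job is handed in; nothing more can be done
None
```

I handed the job in at about 26 s; the last pictures show all four figures upright in their own saucers and the jar and bottle where they began, but the hand-in returned no verdict.

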